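# Load a keyed ribbon reel on the winder and hold it home

### The arm

A 6-joint arm with a two-finger parallel gripper is mounted at the origin on the work surface. World frame = base frame: x ahead of the robot, y to its left, z up, the work surface at z = 0. Lengths are in mm, angles in rad, forces in N, time in s.
With the tool pointing down it reaches from about 300 to 775 mm from the base axis. Payload 14.6 kg.
Tool frame: the origin (TCP) lies at the very end of the fingers, on their centre line; the grasp point (between the pads) lies 19 mm behind it (pinch_z is the distance from the TCP to the grasp point, in mm); x points along the fingers, z is the direction in which the jaws open and shut, and the axes are right-handed (so a half turn about x gives the same grasp; the last joint's range is limited). The gripper opens to 94 mm and grips with 3 to 60 N. Pads are 16 mm wide; open, the fingers measure 119 mm over their backs; the gripper's body (75 mm by 177 mm) begins 78 mm behind the grasp point.
Start: joints at [1.078, 0.3, 1.521, -0, 1.321, -0.067], TCP at [227.173, 500.88, 174.646] pointing down, gripper open.
Joint ranges: [-3.03, 3.03], [-0.79, 2.21], [0.23, 2.52], [-1.04, 4.18], [0, 3.07], [-2.55, 2.55]. Speed limits (rad/s): [2.22, 2.22, 2.57, 3.14, 3.14, 3.14].

### API

Orientations are given as [roll, pitch, yaw] about the fixed x, y, z axes, in that order (R = Rz(yaw) Ry(pitch) Rx(roll)).
In Python, from cell import read_state, camera, sign_off, pinch_z gives the robot as it stands. The module is installed in compiled form; this text tells all that it offers.
- The arm moves only by the tool arm_command, never from a script. Its argument "series" is a list of rows, each a list of 3 entries, a list of its own where there are three numbers: the finger opening in mm, from 0 to 94, then the shift along the tool's x, y, z in mm, then the turn about the tool's x in degrees. A call has 1 to 12 rows; each row is the pose to reach, as a shift and turn from the pose measured when the call began, along the tool's axes at that moment; what a row does not reach only later rows make up. A row lasts 1/8 s, in which the tool goes at most 62.5 mm and 10.7 degrees, less where a joint would pass 70% of its speed; a pose out of reach is approached as far as the arm can. A call with a gripper value outside its range is refused whole. The fingers move at their own pace and stop on an object; "newtons" is the grip in N (left out, the last holds). Time passes only in rows, so rows that repeat a pose let the fingers close. It gives the time, the measured TCP pose, the force and the opening at its end, in the units of the state.
- read_state(): the state, without advancing time (a new reading comes with each control period).
- camera(name): name is "side" or "top" or "wrist"; returns a dict with "pixels" (420x560x3 uint8, red, green, blue), "range_z" (420x560 float32, mm along the optical axis (not along the pixel's ray), 0 where there is no reading), "fov_y" (degrees; the focal length in pixels is half the picture's height over the tangent of half this angle, whatever the lens; pixels are square), "cx", "cy" (the principal point, pixels), "R" (3x3) and "t" (3): a world point X has camera coordinates R X + t. Camera axes: x right, y down, z forward; pixel columns grow to the right and rows downward; lengths in mm; the calibration is good to about 2 mm. A picture is of the moment at which its call begins.
- sign_off(): hands the job in, once; it reports no verdict.
The state is a dict: "clock": time; "joints": joint angles; "qd": joint speeds; "effort": joint torques, N m; "eef_pos": TCP position; "eef_rot": TCP orientation; "wrist_force": force on the tool from outside, world axes, zero at the start; "moment": the same for the moment, N m; "finger_gap": finger opening in mm.
Only numpy, scipy, OpenCV 4.12 (cv2) and the standard library are available. Lean on these libraries where they do the work, as an engineer would, in place of code of your own. Each camera call takes 0.05 s, during which the arm holds its last target.

### The job

Lift the copper reel with the flat tab on top out of its stand and push its shaft into the hub of the winder, turning it until the two keys slip into the keyways, then keep pushing against the ejector spring until the reel's lower flange sits flush on the hub. Finish while still holding the reel by its tab and pressing it fully home (it is going to be locked by somebody else); leave everything else on the bench where it is.

Things in the scene. Friction and masses are not known exactly. Their poses are not given: they have to be found in the camera images.
- reel_tab (a point): Centre of the flat upright tab on top of the keyed reel: the place to grip. Aluminium plate 40 mm long (its x), 12 mm thick (its y, the direction to pinch), 45 mm high (its z, up). Below it the upper flange, 60 mm across, its top 22.5 mm below this point. The reel (0.2 to 0.34 kg, 118 mm high) is copper ribbon between two aluminium flanges with a steel shaft below. Same after half a turn.
- reel_shoulder (a point): Centre of the underside of the keyed reel's lower flange (60 mm across), on the reel's axis, 55.5 mm below the tab's centre and 40 mm above the shaft's tip; same axes as the tab.
- reel_tip (a point): Lower end of the keyed reel's shaft, 95.5 mm below the tab's centre. The first 12 mm are round, 16 mm in diameter, chamfered over the last 4 mm; above, up to the lower flange, the shaft carries two opposite keys 28 mm long, 5 mm wide, 26 mm over both, along +x and -x, in line with the tab's length.
- hub_mouth (a point): Centre of the winder hub's top face, at the mouth of the bore. The bore is 18 mm in diameter with two opposite keyways along this frame's +x and -x, 7 mm wide, 29 mm over both, open at the top and as deep as the bore. z is up. Same after half a turn. Keys out of line with the keyways ride on the top face, with the shaft's tip 12 mm inside the bore.
- winder: The winder: a round grey drive head 96 mm across, bolted down, with an aluminium toothed belt pulley 88 mm across and in its middle a steel hub 50 mm across, its top 75 mm above the bench and 9 mm above the pulley's rim. Nothing of it turns. Origin under its centre.
- ejector (a joint): How far the brass spring ejector in the bore is pressed down, m: 0 at rest, when its face is 28 mm below the hub's top; 0.012 when the lower flange is flush on the hub (stop at 0.0135). The spring pushes back with 4.5 N at rest and about 10 N at 0.012, more than the reel weighs, so the reel rises if it is let go.
- stand_a: Wooden stand of the keyed reel, a fixed round cup 52 mm across and 45 mm high with a hole 32 mm across: the reel's lower flange rests on its rim, its shaft hangs in the hole, tip 5 mm above the bench; it may be turned any way. Origin under its centre.
- spare: Bystander: a second copper ribbon reel of the same diameter (60 mm flanges) in the other stand, with a round knob 28 mm across on top and no keys; origin at the tip of its shaft.
- tape: Bystander: a ring 90 mm across, 25 mm high; origin under its centre.
- tin: Bystander: a small round tin 56 mm across, 35 mm high; origin under its centre.
- knife: Bystander: a closed pocket knife 105 x 22 x 12 mm, long along its y; origin under its centre.
- screwdriver: Bystander: a screwdriver 170 mm long lying along its x; origin underneath.
- brush: Bystander: a small brush 150 mm long lying along its x; origin underneath.
- clamp: Bystander: a steel block 50 x 35 x 20 mm with a 14 mm pin on top, 42 mm high in all; origin under its centre.
There are look-alikes about, which are no part of the job. What is shaped like the part that bears reel_tab but pink or turquoise is not meant.

How it is judged (in metres and radians):
On the way, in this order (a step that is already met when the one before it is completed fails the run):
1. the keyed reel is lifted clear out of its stand, its lower flange above 90 mm (height (world z) of reel_shoulder above 0.09 m), for 0.1 s.
2. the keys have slipped into the keyways: shaft upright in the bore, lower flange within 20 mm of the hub (horizontal distance between reel_shoulder and hub_mouth below 0.004 m and angle between the x axis of reel_tab and the x axis of hub_mouth, either way round below 0.2 rad and angle between reel_tab's own z axis and vertical below 0.07 rad and z of reel_shoulder in the frame of hub_mouth below 0.02 m), for 0.1 s.
At the end, for the whole second after the job is handed in: The fingers still hold the keyed reel (contact force above 1.5 N) and it is at rest, upright within 0.07 rad, on the hub's axis within 4 mm, keys in line with the keyways within 0.2 rad, lower flange within 2.5 mm of the hub's top face and the ejector pressed down by more than 9.5 mm (horizontal distance between reel_shoulder and hub_mouth below 0.004 m and angle between the x axis of reel_tab and the x axis of hub_mouth, either way round below 0.2 rad and angle between reel_tab's own z axis and vertical below 0.07 rad and z of reel_shoulder in the frame of hub_mouth below 0.0025 m and value of joint ejector above 0.0095 m and contact force between the fingers and reel above 1.5 N and linear speed of reel below 0.02 m/s); the arm keeps its last pose, push and grip.
It fails at once if a bystander (spare reel, tape, tin, knife, screwdriver, brush or clamp block) is moved by more than 30 mm (distance of any of spare, tape, tin, knife, screwdriver, brush, clamp from where it was at the start of the episode above 0.03 m).
It also fails if it takes over 38 s, if anything falls off the work surface, if the arm or the gripper's body presses on something with over 40 N, if the wrist force passes 120 N, or if a joint passes its speed limit or range.

## Working session

There is one attempt and no reset: what is moved stays moved. The work goes in short steps, Python scripts to look and compute and a tool call to move; the robot and the scene stay as the last step left them, time stands still between calls to the robot, and variables do not carry over. Pictures are saved under pics/ and viewed, and the job is handed in when it is done.

Besides the shell and the picture viewer there is one more tool, called as name([rows], argument=value, ...), one row to a line, values as JSON. arm_command: Moves the arm, as the interface text tells. Its arguments: {"type":"object","properties":{"series":{"type":"array"},"newtons":{"type":"number"}},"required":["series"]}

```bash
mkdir -p pics
cat > h.py <<'E'
import numpy as np, cv2
from cell import read_state, camera, sign_off, pinch_z
def shot(n,f):
    c=camera(n); np.savez('pics/'+f+'.npz',**{k:np.asarray(v) for k,v in c.items()})
    cv2.imwrite('pics/'+f+'.png',c['pixels'][:,:,::-1]); return c
def load(f): return np.load('pics/'+f+'.npz')
def world(c,u,v,d=None):
    H=c['pixels'].shape[0]; fl=H/2/np.tan(np.radians(float(c['fov_y']))/2)
    if d is None: d=float(c['range_z'][int(round(v)),int(round(u))])
    p=np.array([(u-float(c['cx']))/fl*d,(v-float(c['cy']))/fl*d,d])
    return np.asarray(c['R']).T@(p-np.asarray(c['t']))
def crop(f,x0,y0,x1,y1,s,o):
    im=cv2.imread('pics/'+f+'.png')[y0:y1,x0:x1]
    cv2.imwrite('pics/'+o+'.png',cv2.resize(im,None,fx=s,fy=s,interpolation=cv2.INTER_CUBIC))
E
python3 - <<'E'
from h import *
s=read_state(); print(s, pinch_z)
for n in('top','side','wrist'):
    c=shot(n,n+'0'); print(n,c['fov_y'],c['cx'],c['cy'],np.round(c['R'],3).tolist(),np.round(c['t']))
E
```

```text
{'clock': 0.0, 'joints': array([ 1.07837492e+00,  3.00504121e-01,  1.52155001e+00,  2.35632862e-05,
        1.32068938e+00, -6.65802404e-02]), 'qd': array([ 0.00054015, -0.00031368, -0.00176086, -0.0002004 ,  0.00171001,
        0.00040389]), 'effort': array([ 8.91903583e-04, -5.31808662e+01, -3.52730048e+01,  7.08295754e-02,
        2.44613760e-02, -4.78972015e-05]), 'eef_pos': array([227.05038749, 500.6368445 , 174.08138004]), 'eef_rot': array([ 3.05518332,  1.56964524, -2.08305267]), 'wrist_force': array([-0.0602333 ,  0.15891829,  0.08877324]), 'moment': array([ 0.03950545, -0.00619659, -0.02207618]), 'finger_gap': 94.07305963476891} 18.8
top 50.50462880713281 277.5583154663635 203.57283298286274 [[-0.009, -1.0, -0.008], [-0.988, 0.01, -0.151], [0.152, 0.007, -0.988]] [ -26.  562. 1104.]
side 55.857185187419645 287.21385262318825 211.43658741696623 [[0.86, -0.51, -0.016], [-0.296, -0.474, -0.829], [0.415, 0.718, -0.559]] [-471.  222.  711.]
wrist 67.52918968420904 280.0136391975559 213.33840265971347 [[0.413, 0.911, -0.001], [0.876, -0.397, 0.273], [0.248, -0.113, -0.962]] [-549.  -28.  392.]
```

View pics/top0.png

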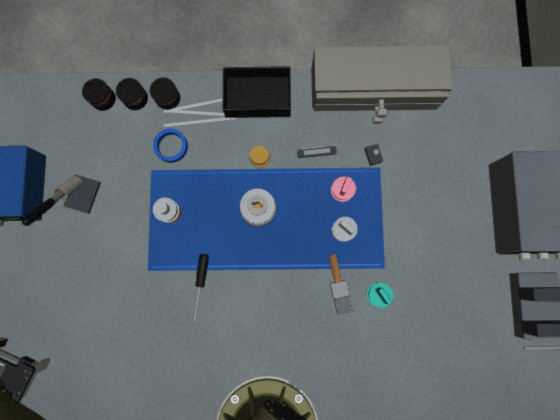

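View pics/side0.png

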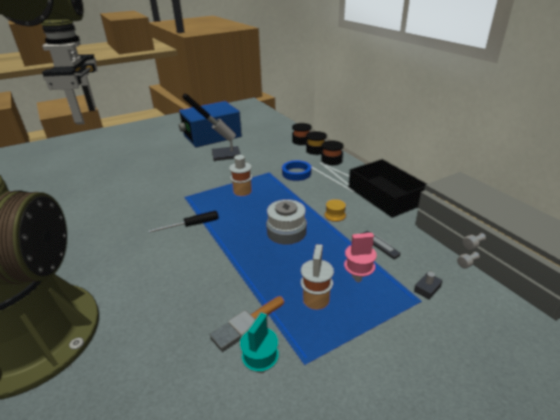

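View pics/wrist0.png

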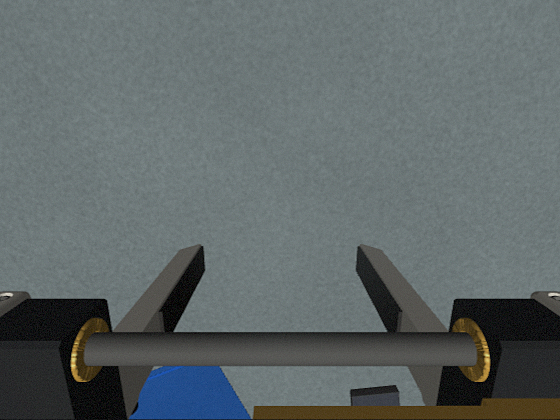

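Top view candidates for the tabbed reel:
- pink at (343,188): excluded by colour
- aluminium and copper at (345,229): my choice
- turquoise at (380,294): excluded by colour
- knob reel at (166,209): the spare

The winder is at (257,207). I'll check the choice in close crops.

Run:
```python
from h import *
crop('top0',315,200,375,260,9,'a1'); crop('top0',227,177,287,237,9,'a2'); crop('side0',255,190,345,320,4.5,'a3')
import cv2
a=[cv2.resize(cv2.imread('pics/%s.png'%n),(400,400)) for n in('a1','a2')]
cv2.imwrite('pics/a12.png',np.hstack(a))
c=load('top0')
for u,v in((345,229),(338,237),(257,207),(343,188),(165,209),(345,245)): print(u,v,world(c,u,v).round(1))
```

```text
345 229 [ 488.1 -193.6  106.3]
338 237 [ 471.  -179.5   80.8]
257 207 [552.7  21.5  45.6]
343 188 [ 586.3 -190.2  118.3]
165 209 [540.9 241.6 108. ]
345 245 [ 455.7 -207.     4. ]
```

View pics/a12.png

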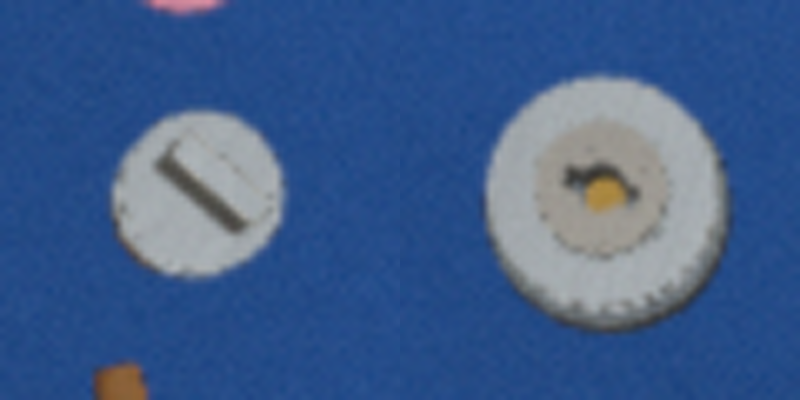

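View pics/a3.png

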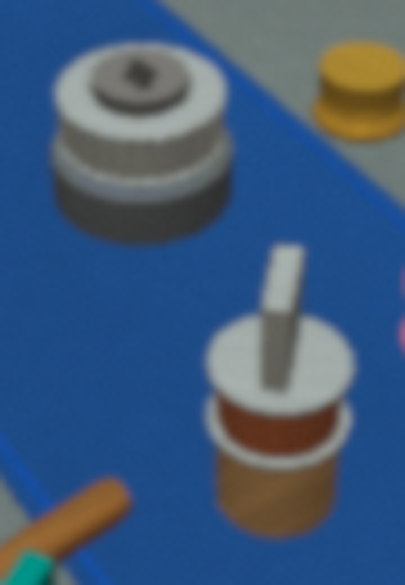

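The crops show the chosen reel at top-view pixel (345,229): aluminium tab, copper winding and a wooden stand. The hub is at (257,207) with a keyway slot and the brass ejector. Next I'll measure both from the depth image.

```bash
cat >> h.py <<'E'
def cloud(c):
    d=np.asarray(c['range_z']).astype(float); H,W=d.shape; fl=H/2/np.tan(np.radians(float(c['fov_y']))/2)
    u,v=np.meshgrid(np.arange(W),np.arange(H))
    p=np.stack([(u-float(c['cx']))/fl*d,(v-float(c['cy']))/fl*d,d],-1)
    w=(p-np.asarray(c['t']))@np.asarray(c['R']); w[d==0]=np.nan; return w
def box(p): 
    (cx,cy),(w,h),a=cv2.minAreaRect(p.astype(np.float32)); return np.round([cx,cy,w,h,a],1)
def circ(p): 
    (cx,cy),r=cv2.minEnclosingCircle(p.astype(np.float32)); return np.round([cx,cy,r],1)
E
python3 - <<'E'
from h import *
for f in('top0','side0'):
    w=cloud(load(f)); P=w.reshape(-1,3); P=P[np.isfinite(P).all(1)]
    near=lambda x,y,r:P[np.hypot(P[:,0]-x,P[:,1]-y)<r]
    q=near(484,-192,45); t=q[q[:,2]>100]; fl=q[(q[:,2]>70)&(q[:,2]<86)]
    print(f,'tab',len(t),np.median(t,0).round(1),box(t[:,:2]),np.percentile(t[:,2],[50,90]).round(1)); print('flange',circ(fl[:,:2]),len(fl),np.median(fl,0).round(1))
    q=near(552,21,60); pl=q[(q[:,2]>55)]; print('pulley',circ(pl[:,:2]),np.median(pl,0).round(1)); h=q[q[:,2]>71]; print('hub',len(h),circ(h[:,:2]),np.median(h,0).round(1)); lo=q[(q[:,2]<60)&(np.hypot(q[:,0]-552,q[:,1]-21)<20)]; print('low',lo.round(0).tolist()[:40])
E
```

```text
top0 tab 112 [ 491.6 -196.5  122. ] [ 492.9 -197.6   39.8   12.7   48.2] [122.  124.8]
flange [ 492.7 -197.9   30.1] 326 [ 490.6 -194.8   78.3]
pulley [555.1  20.8  44.3] [553.3  20.3  67.4]
hub 264 [554.1  15.1  40.3] [553.6  20.   75.4]
low [[563.0, 23.0, 60.0], [564.0, 21.0, 57.0], [562.0, 34.0, 56.0], [563.0, 32.0, 49.0], [561.0, 28.0, 58.0], [562.0, 26.0, 52.0], [563.0, 24.0, 49.0], [563.0, 21.0, 45.0], [564.0, 19.0, 39.0], [562.0, 16.0, 50.0], [560.0, 34.0, 48.0], [562.0, 32.0, 35.0], [562.0, 30.0, 38.0], [561.0, 27.0, 39.0], [560.0, 24.0, 47.0], [560.0, 21.0, 52.0], [560.0, 19.0, 46.0], [560.0, 16.0, 47.0], [559.0, 13.0, 53.0], [559.0, 32.0, 36.0], [560.0, 30.0, 30.0], [558.0, 26.0, 48.0], [558.0, 24.0, 46.0], [558.0, 21.0, 46.0], [557.0, 19.0, 48.0], [557.0, 16.0, 53.0], [559.0, 14.0, 34.0], [557.0, 30.0, 37.0], [555.0, 26.0, 50.0], [555.0, 24.0, 49.0], [555.0, 21.0, 48.0], [555.0, 19.0, 50.0], [554.0, 16.0, 54.0], [555.0, 14.0, 48.0], [555.0, 11.0, 44.0], [554.0, 8.0, 50.0], [553.0, 27.0, 45.0], [553.0, 24.0, 46.0], [553.0, 21.0, 46.0], [553.0, 19.0, 46.0]]
side0 tab 175 [ 485.9 -211.1  120.1] [ 492.9 -201.8   42.3   11.9   47.9] [120.1 122.1]
flange [ 492.8 -201.4   30.9] 483 [ 488.4 -207.9   76.4]
pulley [555.1  17.1  44.8] [548.8   5.6  64.9]
hub 193 [555.3  15.6  26.5] [554.7  15.4  73.5]
low [[559.0, 32.0, 59.0], [563.0, 30.0, 59.0], [563.0, 29.0, 56.0], [562.0, 24.0, 59.0]]
```

```bash
cat >> h.py <<'E'
from scipy.spatial.transform import Rotation as Ro
def tool(s=None):
    s=s or read_state(); return np.array(s['eef_pos']),Ro.from_euler('xyz',s['eef_rot']).as_matrix()
def plan(target,jaw_deg=None):
    p,R=tool(); d=R.T@(np.array(target)-p); out=[d.round(1)]
    j=np.degrees(np.arctan2(R[1,2],R[0,2])); 
    if jaw_deg is not None:
        dj=(jaw_deg-j+90)%180-90   # world yaw change; tool x down => turn=-dj
        out+=['jaw now',round(j,1),'turn',round(-dj,1),'or',round(-dj-np.sign(-dj)*180,1)]
    return out
E
python3 - <<'E'
from h import *
p,R=tool(); print(R.round(3))
c=load('wrist0'); C=-c['R'].T@c['t']; print(C, 'cam in tool',R.T@(C-p), 'view dir tool',R.T@c['R'][2])
s=read_state(); print(np.degrees(s['joints'][[0,5]]), plan([554,19,260],138))
E
```

```text
[[-0.    -0.911  0.413]
 [-0.001  0.413  0.911]
 [-1.     0.    -0.001]]
[153.65834562 533.26536883 384.1675354 ] cam in tool [-209.92645321   80.31662022   -0.83379696] view dir tool [ 9.62011935e-01 -2.73007360e-01  1.34941479e-04]
[61.7883929  -3.81612721] [array([ -85.5, -496.7, -303.7]), 'jaw now', np.float64(65.6), 'turn', np.float64(-72.4), 'or', np.float64(107.6)]
```

arm_command([
  [94, [4, -497, -304], 65],
  [94, [4, -497, -304], 65],
  [94, [4, -497, -304], 65],
  [94, [4, -497, -304], 65],
  [94, [4, -497, -304], 65],
  [94, [4, -497, -304], 65],
  [94, [4, -497, -304], 65],
  [94, [4, -497, -304], 65],
  [94, [4, -497, -304], 65],
  [94, [4, -497, -304], 65],
  [94, [4, -497, -304], 65],
  [94, [4, -497, -304], 65],
])

```text
clock: 1.65
eef_pos: [553.6, 19.7, 170.5]
eef_rot: [-2.426, 1.57, -2.414]
wrist_force: [-0.3, 0.3, -0.4]
finger_gap: 94.0
```

Run:
```python
from h import *
shot('wrist','w1')
print(plan([554,19,170],0))
```

```text
[array([ 0.6, -0.9,  0.4]), 'jaw now', np.float64(0.7), 'turn', np.float64(0.7), 'or', np.float64(-179.3)]
```

View pics/w1.png

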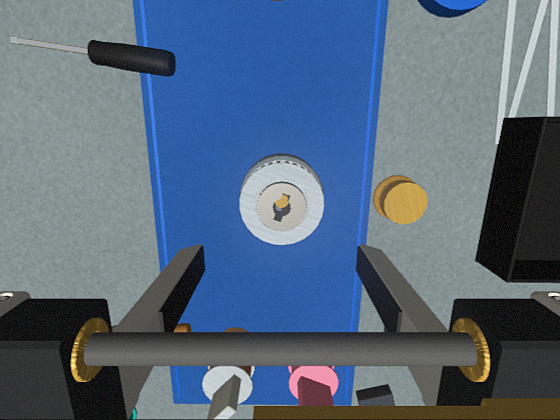

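Run:
```python
from h import *
crop('w1',245,168,320,240,8,'w1c')
c=load('w1'); w=cloud(c); P=w.reshape(-1,3); P=P[np.isfinite(P).all(1)]
q=P[np.hypot(P[:,0]-554,P[:,1]-19)<60]; pl=q[q[:,2]>58];print('pulley',circ(pl[:,:2]))
h=q[(q[:,2]>71)&(np.hypot(q[:,0]-554,q[:,1]-19)<34)];print('hub',circ(h[:,:2]),h.mean(0))
# project nominal
```

```text
pulley [553.5  28.2  58.8]
hub [554.4  24.   31.1] [556.04137482  39.49901497 278.02807243]
```

View pics/w1c.png

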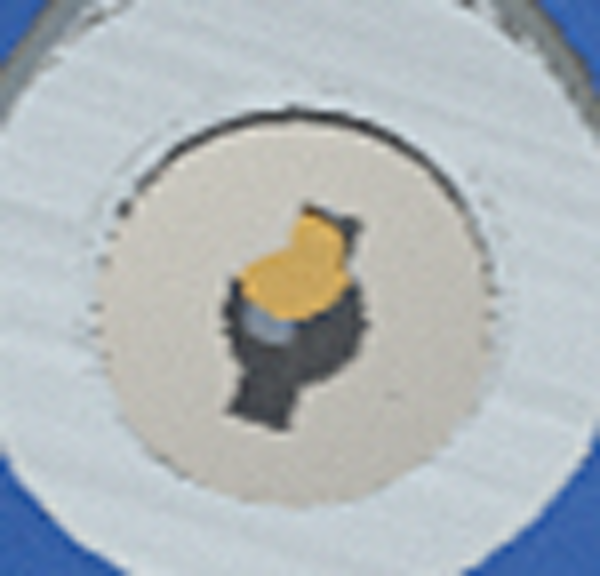

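```bash
cat >> h.py <<'E'
def onplane(c,u,v,z):
    a=world(c,u,v,100.);b=world(c,u,v,500.); return a+(b-a)*(z-a[2])/(b[2]-a[2])
E
python3 - <<'E'
from h import *
c=load('w1'); k=lambda x,y:onplane(c,245+(x+.5)/8-.5,168+(y+.5)/8-.5,75)
T=(k(305,207)+k(360,220))/2;B=(k(228,412)+k(288,428))/2
print(T,B,(T+B)/2,np.linalg.norm(T-B),np.degrees(np.arctan2(*(T-B)[1::-1])))
for n,a,b in(('side1',k(305,207),k(228,412)),('side2',k(360,220),k(288,428)),):print(n,np.degrees(np.arctan2(*(a-b)[1::-1])))
L,R_,U,D=k(101,305),k(493,305),k(297,122),k(297,506);print(L,R_,U,D,(L+R_)/2,(U+D)/2,np.linalg.norm(L-R_),np.linalg.norm(U-D))
# pixel segmentation of brass/hub depth
w=cloud(c)[168:240,245:320]; m=(abs(w[...,2]-75)<5);print(m.sum(),w[m].mean(0))
E
```

```text
[558.43971142  32.0369031   75.        ] [549.42034538   5.10917854  75.        ] [553.9300284   18.57304082  75.        ] 28.39808644507181 71.48187033446827
side1 70.57650128311568
side2 72.38107371337534
[529.58794493  19.9749365   75.        ] [578.7710586   20.53753977  75.        ] [553.8802542   43.48200713  75.        ] [554.52277331  -6.3775969   75.        ] [554.17950176  20.25623813  75.        ] [554.20151376  18.55220511  75.        ] 49.18633136164612 49.863743785124434
1617 [554.38904117  19.17473318  74.9220413 ]
```

The wrist crop shows the hub centre at about pixel (282,207), with the slot running from (286.5,194.6) to (277.3,220.5). That gives the hub at (554.1,18.6) with keyways at 71.5°, and the slot measures 28.4 mm against 29 mm expected. Now I'll move over the reel.

Run:
```python
from h import *
print(plan([493,-199,190],-42))
```

```text
[array([ -19.2, -218.1,  -63.2]), 'jaw now', np.float64(0.7), 'turn', np.float64(42.7), 'or', np.float64(-137.3)]
```

arm_command([
  [94, [-19, -218, -63], 42.5],
  [94, [-19, -218, -63], 42.5],
  [94, [-19, -218, -63], 42.5],
  [94, [-19, -218, -63], 42.5],
  [94, [-19, -218, -63], 42.5],
  [94, [-19, -218, -63], 42.5],
  [94, [-19, -218, -63], 42.5],
])

```text
clock: 2.58
eef_pos: [493.6, -197.4, 189.8]
eef_rot: [-1.474, 1.57, -2.201]
wrist_force: [-0.5, -0.4, -0.2]
finger_gap: 94.0
```

Run:
```python
from h import *
c=shot('wrist','w2')
crop('w2',220,120,340,240,6,'w2c')
print(plan([493,-199,190],-42))
P=cloud(c).reshape(-1,3); P=P[np.isfinite(P).all(1)]
q=P[np.hypot(P[:,0]-493,P[:,1]+199)<45]; t=q[(q[:,2]>100)&(q[:,2]<130)]; t2=q[(q[:,2]>117)&(q[:,2]<129)]; fl=q[(q[:,2]>73)&(q[:,2]<83)]
print(box(t[:,:2]),box(t2[:,:2]),np.median(t2,0),circ(fl[:,:2]),np.median(fl[:,2]))
```

```text
[array([-0.2, -1.4,  0.5]), 'jaw now', np.float64(-41.6), 'turn', np.float64(0.4), 'or', np.float64(-179.6)]
[ 492.6 -200.1   39.8   11.7   47. ] [ 492.6 -200.1   39.7   11.6   46.6] [ 493.43565161 -199.23051712  122.74254494] [ 492.6 -200.3   29.9] 77.9929124116058
```

View pics/w2.png

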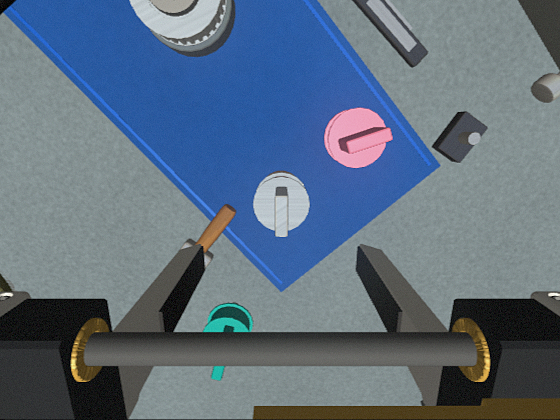

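View pics/w2c.png

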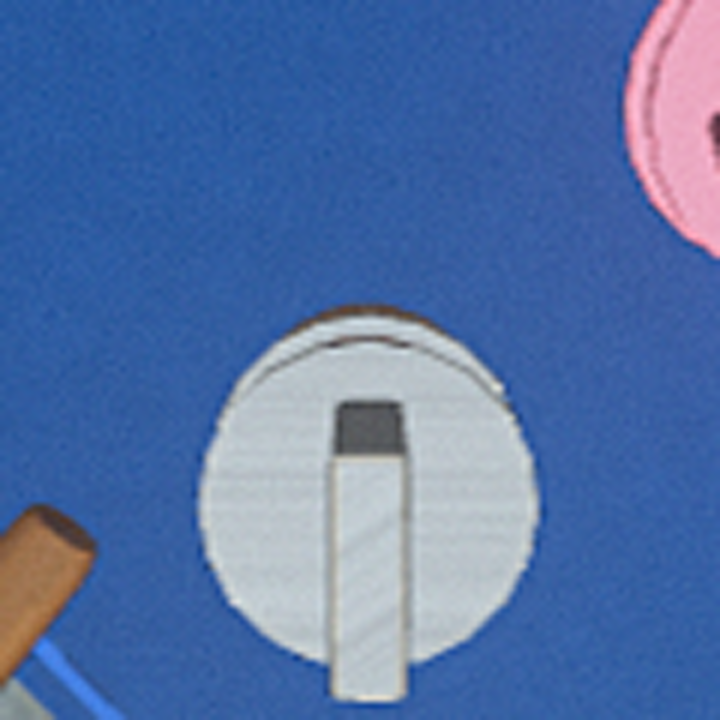

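Tab measured at (492.6,-200.1), 47°, size 39.8 × 11.7 mm, top at 122.7 mm and flange at 78.0 mm. All of these match the description, so I'll descend.

arm_command([
  [60, [45, -2.5, 0.9], 1.2],
  [50, [80, -2.5, 0.9], 1.2],
  [50, [100, -2.5, 0.9], 1.2],
  [50, [106, -2.5, 0.9], 1.2],
  [50, [106, -2.5, 0.9], 1.2],
  [50, [106, -2.5, 0.9], 1.2],
], newtons=40)

```text
clock: 3.38
eef_pos: [493.1, -200.2, 84.8]
eef_rot: [-0.136, 1.569, -0.883]
wrist_force: [-0.7, 0.3, 0.6]
finger_gap: 49.7
```

Run:
```python
from h import *
shot('side','s1'); crop('s1',240,180,400,320,5,'s1c'); print(plan([492.6,-200.1,83.5],-42.7),read_state()['wrist_force'])
```

```text
[array([ 1.2, -0.2, -0.4]), 'jaw now', np.float64(-42.8), 'turn', np.float64(-0.1), 'or', np.float64(179.9)] [ 0.18475602  0.45533064 -0.0552182 ]
```

View pics/s1c.png

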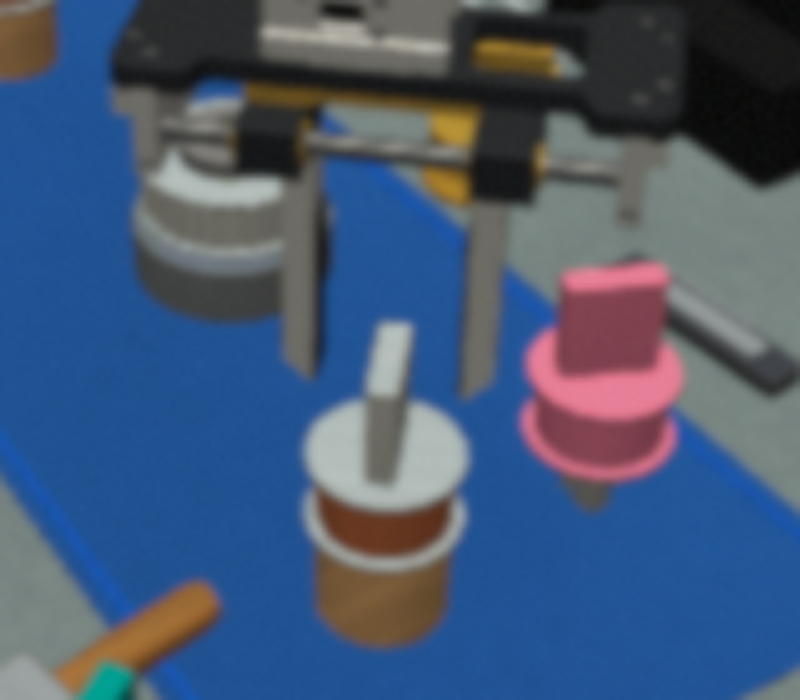

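The fingertips look higher or further back than they should relative to the tab, so I'll check that before closing.

```bash
cat >> h.py <<'E'
def proj(c,X):
    H=c['pixels'].shape[0]; fl=H/2/np.tan(np.radians(float(c['fov_y']))/2)
    q=np.asarray(c['R'])@np.array(X)+np.asarray(c['t']); return (q[:2]/q[2]*fl+[float(c['cx']),float(c['cy'])]).round(1),q[2].round(1)
E
python3 - <<'E'
from h import *
c=load('s1'); p,R=tool()
pr=lambda X:((proj(c,X)[0]-[240,180])*5,proj(c,X)[1])
print('tcp',pr(p),'tips',pr(p+25*R[:,2]),pr(p-25*R[:,2]))
print('tab top',pr([492.6,-200.1,123]),'flange',pr([492.6,-200.1,78]))
for x,y in((300,355),(478,375),(385,365),(385,430),(380,500),(340,460)): print((x,y),world(c,240+x/5,180+y/5).round(1))
P=cloud(c)[180:320,240:400]; z=P[...,2]
E
```

```text
tcp (array([383.5, 431. ]), np.float64(724.9)) tips (array([451.5, 440. ]), np.float64(720.3)) (array([316., 422.]), np.float64(729.5))
tab top (array([385., 350.]), np.float64(703.4)) flange (array([382., 445.]), np.float64(728.6))
(300, 355) [ 464.9 -187.5  123.9]
(478, 375) [ 510.8 -230.5  125.2]
(385, 365) [ 488.6 -206.   122.1]
(385, 430) [ 481.4 -217.5  103.7]
(380, 500) [ 476.9 -222.2   76.2]
(340, 460) [ 476.7 -196.5   75.3]
```

Run:
```python
from h import *
s=read_state();print(s['clock'],s['eef_pos'],s['joints'])
c=shot('side','s2'); crop('s2',240,180,400,320,5,'s2c')
for y in range(250,400,15):
    print(y,[world(c,240+x/5,180+y/5).round(0).tolist() for x in (300,480)])
t=shot('top','t2'); crop('t2',290,150,400,260,6,'t2c')
```

```text
3.425 [ 493.01789357 -200.19449326   84.67999864] [-4.54203216e-01  3.52280279e-01  1.67308968e+00 -6.91310321e-04
  1.11488560e+00  2.93601711e-01]
250 [[464.0, -189.0, 171.0], [510.0, -229.0, 179.0]]
265 [[464.0, -188.0, 164.0], [509.0, -230.0, 173.0]]
280 [[464.0, -190.0, 159.0], [510.0, -229.0, 166.0]]
295 [[465.0, -188.0, 151.0], [509.0, -231.0, 161.0]]
310 [[464.0, -189.0, 146.0], [510.0, -231.0, 155.0]]
325 [[465.0, -187.0, 137.0], [510.0, -230.0, 148.0]]
340 [[465.0, -188.0, 131.0], [511.0, -231.0, 141.0]]
355 [[465.0, -187.0, 124.0], [511.0, -231.0, 135.0]]
370 [[465.0, -187.0, 117.0], [511.0, -231.0, 127.0]]
385 [[534.0, -79.0, 0.0], [512.0, -231.0, 120.0]]
```

View pics/s2c.png

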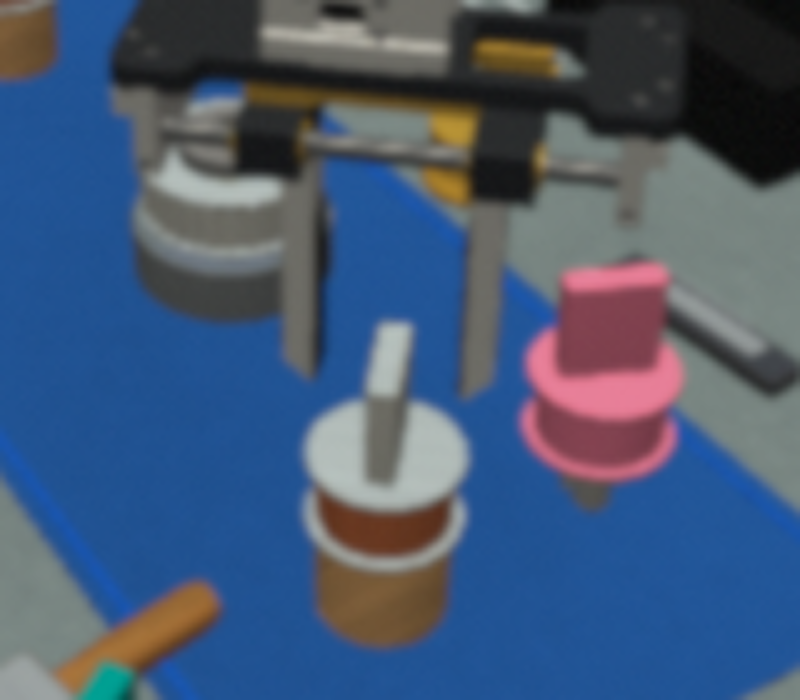

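View pics/t2c.png

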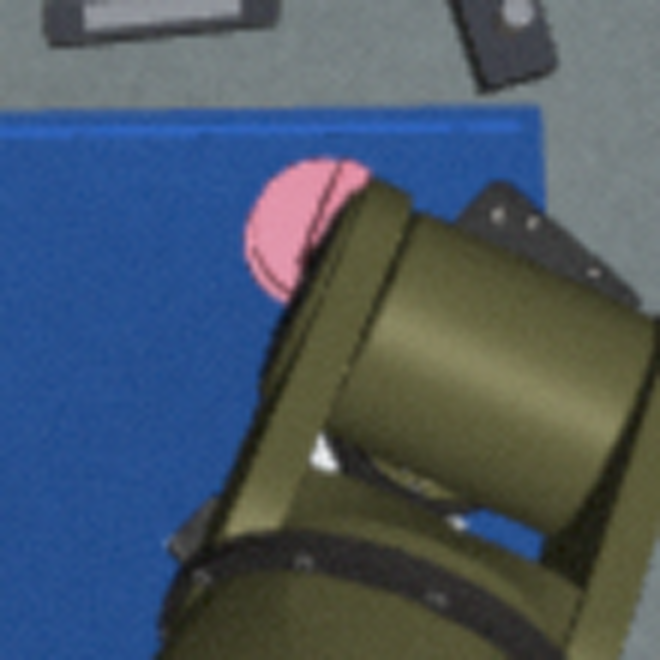

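Both cameras put the real fingertips at z≈115, about 31 mm short of the reported TCP of 84.7. The horizontal position agrees, so I'll trust the pictures and descend further in stages, watching the force.

arm_command([
  [50, [15, 0, 0], 0],
  [50, [26, 0, 0], 0],
  [50, [26, 0, 0], 0],
  [50, [26, 0, 0], 0],
])

```text
clock: 4.03
eef_pos: [492.9, -200.3, 58.4]
eef_rot: [-0.322, 1.57, -1.07]
wrist_force: [0.3, -0.4, 1.1]
finger_gap: 49.8
```

Run:
```python
from h import *
s=read_state();print(s['eef_pos'],s['wrist_force'])
c=shot('side','s3'); crop('s3',240,180,400,320,5,'s3c')
for y in range(380,520,10):
    print(y,[world(c,240+x/5,180+y/5).round(0).tolist() for x in (300,310,470,480)])
w=shot('wrist','w3')
```

```text
[ 492.92205692 -200.29679785   58.43617332] [ 0.25229713 -0.44059425  1.05214621]
380 [[464.0, -188.0, 113.0], [468.0, -190.0, 113.0], [510.0, -228.0, 122.0], [511.0, -231.0, 123.0]]
390 [[465.0, -187.0, 108.0], [467.0, -191.0, 109.0], [509.0, -229.0, 118.0], [512.0, -231.0, 118.0]]
400 [[464.0, -189.0, 105.0], [467.0, -191.0, 104.0], [509.0, -229.0, 114.0], [512.0, -231.0, 114.0]]
410 [[465.0, -187.0, 98.0], [467.0, -190.0, 99.0], [510.0, -228.0, 108.0], [512.0, -231.0, 109.0]]
420 [[465.0, -188.0, 94.0], [467.0, -190.0, 95.0], [509.0, -230.0, 104.0], [512.0, -232.0, 105.0]]
430 [[518.0, -104.0, -0.0], [468.0, -189.0, 88.0], [509.0, -230.0, 100.0], [513.0, -231.0, 99.0]]
440 [[515.0, -109.0, 0.0], [472.0, -183.0, 77.0], [511.0, -228.0, 94.0], [512.0, -233.0, 96.0]]
450 [[511.0, -114.0, -0.0], [470.0, -187.0, 76.0], [574.0, -151.0, -2.0], [577.0, -153.0, -1.0]]
460 [[509.0, -119.0, -1.0], [467.0, -192.0, 76.0], [570.0, -156.0, -1.0], [573.0, -159.0, -1.0]]
470 [[506.0, -122.0, -3.0], [464.0, -196.0, 76.0], [565.0, -162.0, 0.0], [570.0, -164.0, -1.0]]
480 [[501.0, -131.0, 1.0], [505.0, -132.0, -0.0], [561.0, -168.0, 1.0], [567.0, -167.0, -3.0]]
490 [[498.0, -135.0, -0.0], [476.0, -178.0, 45.0], [559.0, -171.0, -1.0], [563.0, -172.0, -2.0]]
500 [[495.0, -140.0, -0.0], [473.0, -183.0, 46.0], [556.0, -176.0, -1.0], [559.0, -178.0, -2.0]]
510 [[492.0, -144.0, -1.0], [469.0, -188.0, 47.0], [551.0, -181.0, 0.0], [555.0, -183.0, -1.0]]
```

View pics/s3c.png

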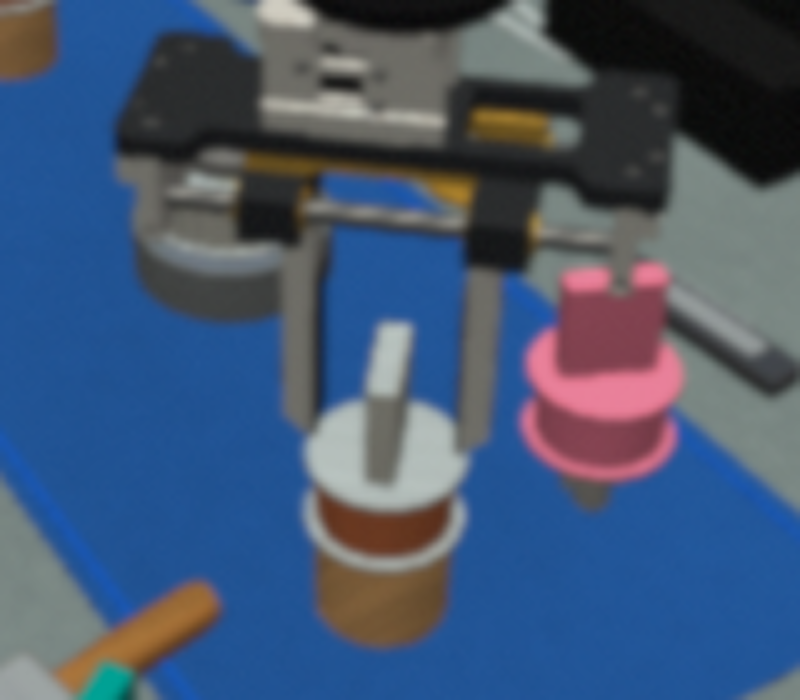

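View pics/w3.png

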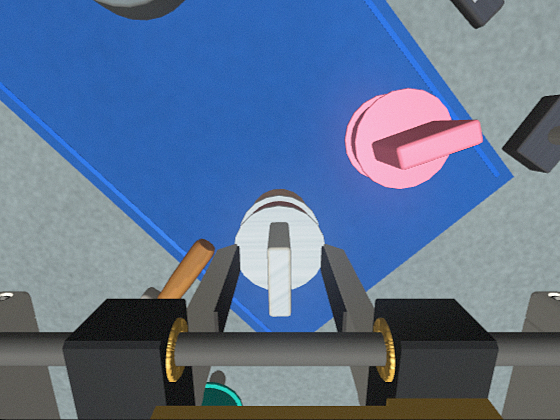

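The tips are now at z≈89 and the tab is centred between the fingers (wrist view: fingers at columns 239 and 322, tab at 281). I'll go down 5 mm more and close.

arm_command([
  [50, [5, 0, 0], 0],
  [50, [5, 0, 0], 0],
  [0, [5, 0, 0], 0],
  [0, [5, 0, 0], 0],
  [0, [5, 0, 0], 0],
  [0, [5, 0, 0], 0],
  [0, [5, 0, 0], 0],
  [0, [5, 0, 0], 0],
], newtons=40)

```text
clock: 5.12
eef_pos: [493.0, -200.3, 53.6]
eef_rot: [-0.175, 1.569, -0.923]
wrist_force: [-0.7, 0.4, -1.4]
finger_gap: 11.6
```

Run:
```python
from h import *
s=read_state();print(s['eef_pos'],s['wrist_force'],s['finger_gap'],plan([0,0,0],-42)[1:])
c=shot('side','s4'); crop('s4',240,180,400,320,5,'s4c')
```

```text
[ 492.98871862 -200.29750152   53.62639226] [-0.65788191  0.41249062 -1.39593832] 11.619328553801392 ['jaw now', np.float64(-42.8), 'turn', np.float64(-0.8), 'or', np.float64(179.2)]
```

View pics/s4c.png

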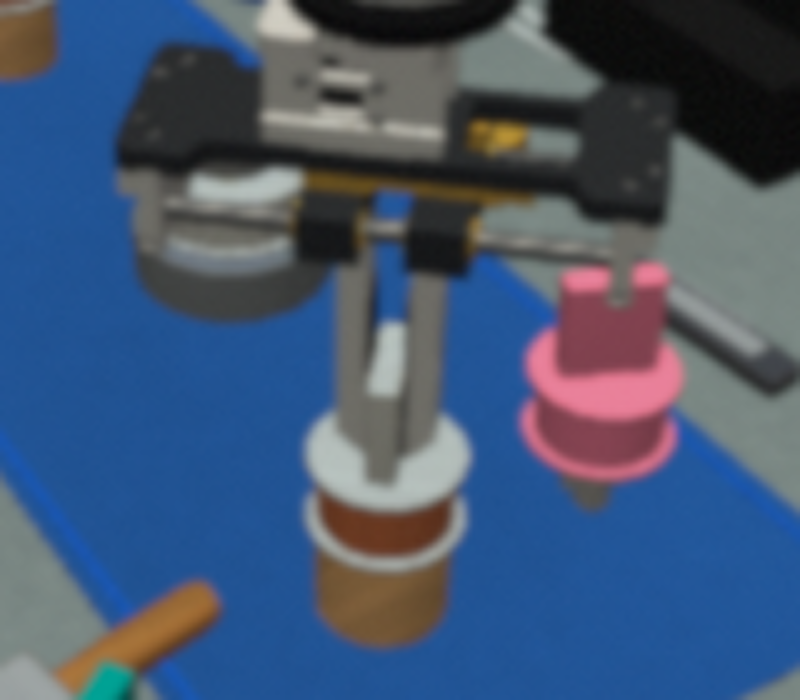

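The fingers hold the tab with an opening of 11.6 mm. Lifting.

arm_command([
  [0, [-15, 0, 0], 0],
  [0, [-55, 0, 0], 0],
  [0, [-105, 0, 0], 0],
  [0, [-105, 0, 0], 0],
  [0, [-105, 0, 0], 0],
  [0, [-105, 0, 0], 0],
], newtons=50)

```text
clock: 5.92
eef_pos: [492.3, -199.9, 157.3]
eef_rot: [-2.38, 1.569, -3.128]
wrist_force: [0.3, 0.2, -2.9]
finger_gap: 11.5
```

Run:
```python
from h import *
s=read_state();print(s['eef_pos'],s['wrist_force'],s['finger_gap'],plan([554.2,18.5,s['eef_pos'][2]],-18.5))
```

```text
[ 492.29097978 -199.8759206   157.32585865] [ 0.3122571   0.22627335 -2.92024755] 11.500563263538664 [array([-1.000e-01,  2.022e+02, -1.031e+02]), 'jaw now', np.float64(-42.8), 'turn', np.float64(-24.3), 'or', np.float64(155.7)]
```

arm_command([
  [0, [0, 40, -20], -6],
  [0, [0, 85, -43], -12],
  [0, [0, 130, -66], -18],
  [0, [0, 175, -89], -24.3],
  [0, [0, 202, -103], -24.3],
  [0, [0, 202, -103], -24.3],
  [0, [0, 202, -103], -24.3],
  [0, [0, 202, -103], -24.3],
])

```text
clock: 6.92
eef_pos: [553.9, 17.3, 157.0]
eef_rot: [-2.742, 1.569, -3.067]
wrist_force: [-0.3, -0.5, -2.4]
finger_gap: 12.0
```

Run:
```python
from h import *
s=read_state();print(s['eef_pos'],s['wrist_force'],s['finger_gap'],plan([554.2,18.5,s['eef_pos'][2]],-18.5))
shot('side','s5');crop('s5',210,120,350,250,5.5,'s5c');shot('wrist','w5')
```

```text
[553.8773753   17.33327807 156.98893614] [-0.33297511 -0.45582422 -2.39659962] 12.020868566608026 [array([-0. ,  1.2, -0.1]), 'jaw now', np.float64(-18.6), 'turn', np.float64(-0.1), 'or', np.float64(179.9)]
```

View pics/s5c.png

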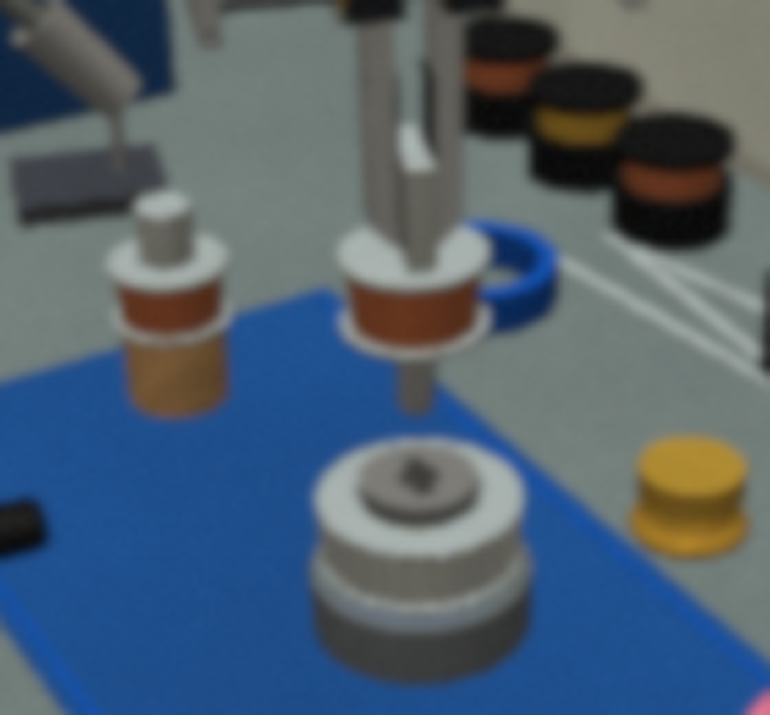

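View pics/w5.png

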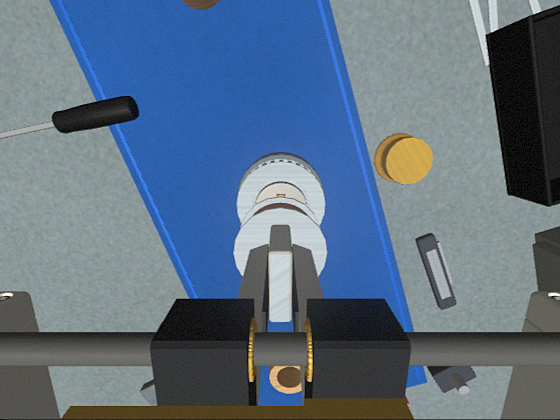

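Run:
```python
from h import *
p,R=tool()
for f in('w5','s5'):
    c=load(f);P=cloud(c).reshape(-1,3); P=P[np.isfinite(P).all(1)]
    q=P[np.hypot(P[:,0]-554,P[:,1]-19)<60]
    for n,a,b in(('tab',205,232),('upfl',176,187),('lowfl',142,152),('pulley',58,70),('hub',71,80),('shaft',108,142)):
        m=q[(q[:,2]>a)&(q[:,2]<b)]
        if n in('shaft','hub'): m=m[np.hypot(m[:,0]-554,m[:,1]-19)<30]
        if len(m)>5: print(f,n,len(m),circ(m[:,:2]),box(m[:,:2]),m.mean(0).round(1))
# side: shaft axis vs projected
c=load('s5')
for z in(108.4,148.4,75,46): print(z,(proj(c,[554.2,18.5,z])[0]-[210,120])*5.5,'reel',(proj(c,[p[0],p[1],z])[0]-[210,120])*5.5)
```

```text
w5 tab 3057 [553.2  17.8  20.5] [550.9  19.9  40.3  32.9  46.6] [555.2  22.9 222.9]
w5 upfl 2965 [553.5  17.6  30. ] [555.7  24.2  45.9  59.5  70.5] [557.3  29.1 181.5]
w5 lowfl 444 [555.9  25.1  28.6] [559.3  35.2  22.3  57.2  71.3] [560.2  38.8 151.1]
w5 pulley 2444 [554.3  18.6  43.8] [558.6  30.4  60.8  87.4  70.1] [560.8  36.7  65.9]
w5 hub 589 [555.5  21.9  25. ] [559.1  31.9  21.3  49.9  70.2] [559.6  33.2  74.9]
s5 tab 246 [553.1  12.1  19.5] [550.1  11.5  32.2  34.3  15.2] [550.6   6.6 218.9]
s5 upfl 224 [554.6  14.4  29.8] [552.2  11.6  50.9  56.3  59.8] [550.    8.1 180.1]
s5 lowfl 92 [553.1  14.4  29.9] [547.8   7.2  39.9  58.   53.7] [544.5   0.8 149.6]
s5 pulley 463 [555.1  16.9  44.7] [554.9  16.4  85.5  83.9  57.4] [550.    7.6  64.3]
s5 hub 195 [555.7  16.7  26.2] [555.6  16.5  50.7  49.7  76.5] [554.7  15.5  73.3]
s5 shaft 62 [549.6  11.4   9.4] [549.3  11.1  12.   15.   44.2] [550.6  10.5 121.8]
108.4 [411.4 402.6] reel [412.5 403.7]
148.4 [409.75 316.8 ] reel [410.3 317.9]
75 [413.05 470.25] reel [414.15 471.9 ]
46 [414.15 527.45] reel [415.25 528.55]
```

Wrist camera: reel axis at (553.5,17.6) against pulley centre (554.3,18.6). Side camera agrees on the direction of that offset. I'll correct by about 1.4 mm and go down to just above where the keys meet the hub.

arm_command([
  [0, [0, 1.4, 0.2], 0],
  [0, [0, 1.4, 0.2], 0],
  [0, [14, 1.4, 0.2], 0],
  [0, [28, 1.4, 0.2], 0],
  [0, [34, 1.4, 0.2], 0],
  [0, [38, 1.4, 0.2], 0],
  [0, [42, 1.4, 0.2], 0],
  [0, [42, 1.4, 0.2], 0],
])

```text
clock: 8.02
eef_pos: [554.6, 18.8, 115.1]
eef_rot: [-2.783, 1.569, -3.107]
wrist_force: [-0.2, 0.3, -1.5]
finger_gap: 11.9
```

Run:
```python
from h import *
s=read_state();print(s['eef_pos'],s['wrist_force'],s['moment'],s['finger_gap'],plan([554.2,18.5,s['eef_pos'][2]],-18.5))
shot('side','s6');crop('s6',210,120,350,250,5.5,'s6c')
```

```text
[554.5547421   18.76150561 115.08892854] [-0.18596612  0.34886466 -1.46003014] [-0.04806635  0.07748181  0.0198868 ] 11.908533079917929 [array([ 0. , -0.4, -0.3]), 'jaw now', np.float64(-18.6), 'turn', np.float64(-0.1), 'or', np.float64(179.9)]
```

View pics/s6c.png

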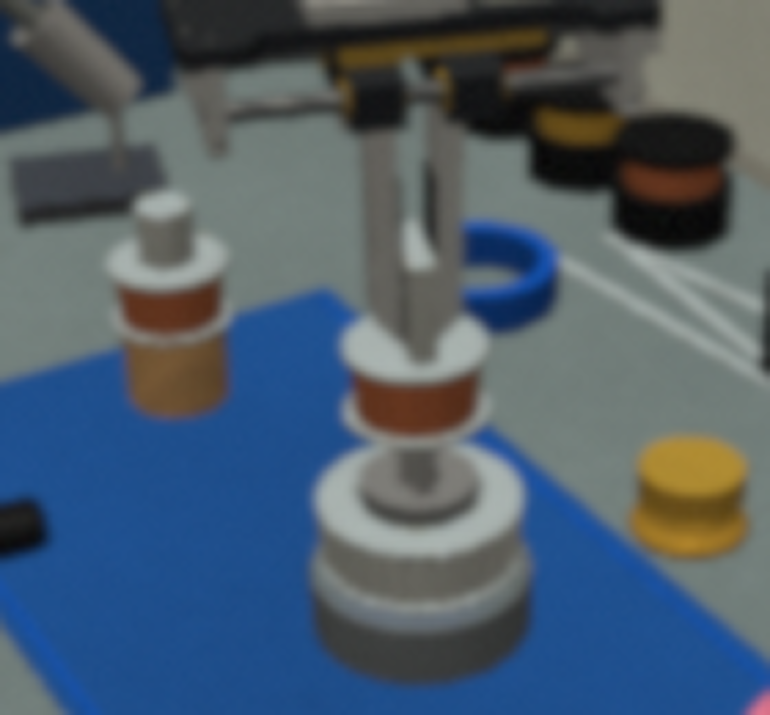

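The shaft is in the bore with no contact force. I'll advance slowly past the key contact height.

arm_command([
  [0, [2, 0, 0], 0],
  [0, [4, 0, 0], 0],
  [0, [6, 0, 0], 0],
  [0, [8, 0, 0], 0],
  [0, [8, 0, 0], 0],
])

```text
clock: 8.7
eef_pos: [554.5, 18.8, 107.1]
eef_rot: [-2.773, 1.569, -3.098]
wrist_force: [0.7, -0.3, -2.0]
finger_gap: 11.7
```

arm_command([
  [0, [4, 0, 0], 0],
  [0, [8, 0, 0], 0],
  [0, [11, 0, 0], 0],
  [0, [14, 0, 0], 0],
  [0, [17, 0, 0], 0],
  [0, [17, 0, 0], 0],
  [0, [17, 0, 0], 0],
])

```text
clock: 9.57
eef_pos: [554.6, 18.8, 90.4]
eef_rot: [-2.748, 1.569, -3.073]
wrist_force: [-2.4, 0.4, 4.6]
finger_gap: 11.7
```

Run:
```python
from h import *
s=read_state();print(s['eef_pos'],s['wrist_force'],s['moment'],s['finger_gap'],plan([554.2,18.5,83.6],-18.5))
c=shot('side','s7');crop('s7',210,120,350,250,5.5,'s7c')
w=shot('wrist','w7')
for f in('w7','s7'):
    P=cloud(load(f)).reshape(-1,3); P=P[np.isfinite(P).all(1)]
    q=P[np.hypot(P[:,0]-554,P[:,1]-19)<40]; e=s['eef_pos'][2]
    m=q[(abs(q[:,2]-e-24.5)<6)]; print(f,circ(m[:,:2]),np.median(m[:,2]),'expect',e+24.4)
```

```text
[554.55376187  18.76351177  90.36864359] [-2.44539412  0.43236949  4.55457411] [-0.01008609  0.82390381  0.0155311 ] 11.711838672712817 [array([ 6.8, -0.4, -0.2]), 'jaw now', np.float64(-18.6), 'turn', np.float64(-0.1), 'or', np.float64(179.9)]
w7 [554.1  19.2  29.8] 114.69047303339188 expect 114.76864359381119
s7 [554.7  16.4  29.9] 113.29414125683239 expect 114.76864359381119
```

View pics/s7c.png

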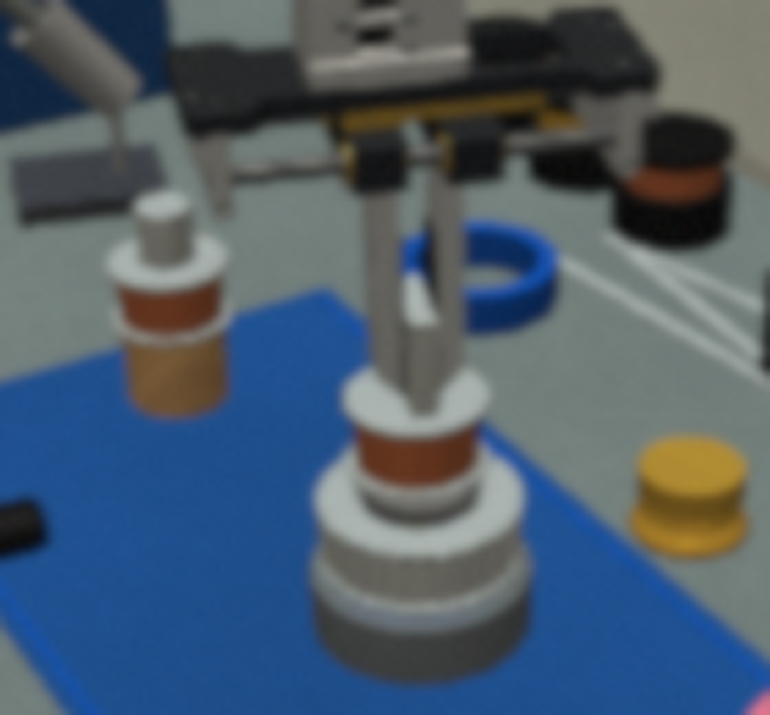

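The keys are in and the ejector is being pressed (force shift about 7 N). Now to push home.

arm_command([
  [0, [3, 0, -0.2], 0],
  [0, [5, 0, -0.2], 0],
  [0, [6.5, 0, -0.2], 0],
  [0, [7.2, 0, -0.2], 0],
  [0, [7.2, 0, -0.2], 0],
  [0, [7.2, 0, -0.2], 0],
], newtons=55)

```text
clock: 10.42
eef_pos: [554.6, 18.8, 83.6]
eef_rot: [-2.581, 1.57, -2.905]
wrist_force: [-4.4, 0.5, 10.5]
finger_gap: 11.4
```

Run:
```python
from h import *
s=read_state();print(s['eef_pos'],s['wrist_force'],s['moment'],s['finger_gap'],plan([554.2,18.5,83.6],-18.5))
c=shot('side','s8');crop('s8',255,170,325,240,10,'s8c')
w=shot('wrist','w8')
for f in('w8','s8'):
    P=cloud(load(f)).reshape(-1,3); P=P[np.isfinite(P).all(1)]
    q=P[np.hypot(P[:,0]-554,P[:,1]-19)<40]; e=s['eef_pos'][2]
    m=q[(abs(q[:,2]-e-24.5)<6)]; print(f,circ(m[:,:2]),np.median(m[:,2]),'expect',e+24.4)
```

```text
[554.55334063  18.79192006  83.63952511] [-4.35863056  0.52049502 10.45907969] [-0.07166029  1.22461267 -0.00602935] 11.432213255597269 [array([ 0. , -0.4, -0.2]), 'jaw now', np.float64(-18.6), 'turn', np.float64(-0.1), 'or', np.float64(179.9)]
w8 [554.1  19.1  29.9] 107.98462849734355 expect 108.03952511021026
s8 [555.7  15.9  30.3] 106.62980279509145 expect 108.03952511021026
```

View pics/s8c.png

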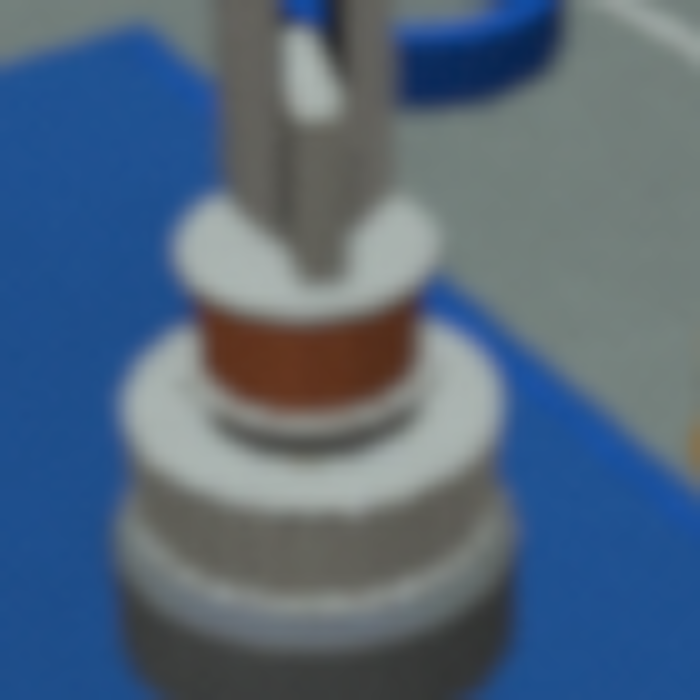

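arm_command([
  [0, [0.6, 0, -0.4], 0],
  [0, [1, 0, -0.4], 0],
  [0, [1, 0, -0.4], 0],
  [0, [1, 0, -0.4], 0],
])

```text
clock: 11.02
eef_pos: [554.6, 18.8, 83.6]
eef_rot: [-0.224, 1.57, -0.549]
wrist_force: [-4.5, -0.8, 14.8]
finger_gap: 11.7
```

z stayed at 83.6 while the force rose, so the flange is on the solid stop. I'll add a little more preload and check again.

arm_command([
  [0, [0.8, 0, 0], 0],
  [0, [0.8, 0, 0], 0],
  [0, [0.8, 0, 0], 0],
  [0, [0.8, 0, 0], 0],
])

```text
clock: 11.52
eef_pos: [554.6, 18.8, 83.6]
eef_rot: [-0.111, 1.57, -0.436]
wrist_force: [-7.1, 0.1, 14.7]
finger_gap: 11.5
```

Run:
```python
from h import *
s=read_state();print(s['eef_pos'],s['wrist_force'],s['moment'],s['finger_gap'],abs(s['qd']).max(),tool()[1].round(3).tolist())
shot('side','s9');shot('wrist','w9');shot('top','t9')
for f in('w9','s9'):
    P=cloud(load(f)).reshape(-1,3); P=P[np.isfinite(P).all(1)]
    q=P[np.hypot(P[:,0]-554,P[:,1]-19)<40]
    m=q[(abs(q[:,2]-108)<6)]; print(f,circ(m[:,:2]),np.median(m[:,2]))
    fl=m[abs(m[:,2]-np.median(m[:,2]))<3]; A=np.c_[fl[:,:2]-fl[:,:2].mean(0),np.ones(len(fl))]; print('tilt',np.linalg.lstsq(A,fl[:,2],rcond=None)[0][:2].round(3))
print(read_state()['wrist_force'])
```

```text
[554.57669796  18.77727597  83.60659191] [-7.06651295  0.14738738 14.72208942] [ 0.00609342  1.86110731 -0.02360098] 11.532383088711773 0.0019048715268999853 [[0.001, 0.319, 0.948], [-0.0, 0.948, -0.319], [-1.0, -0.0, 0.001]]
w9 [553.9  19.2  29.9] 107.95748194081044
tilt [-0.002 -0.002]
s9 [555.2  15.   30.3] 106.47702729070485
tilt [-0.003  0.003]
[-7.46682417  0.06242324 13.83274623]
```

View pics/w9.png

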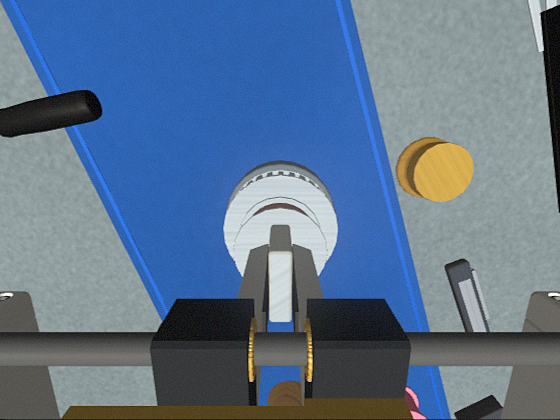

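View pics/s9.png

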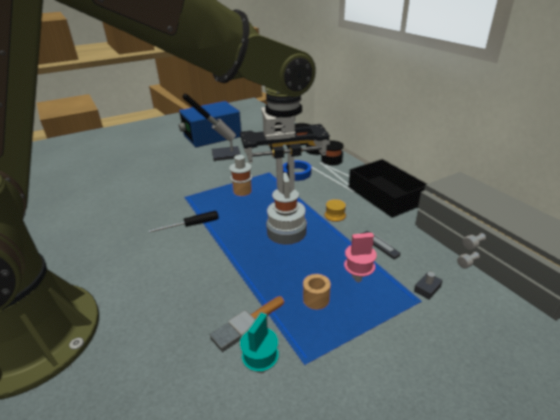

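All checks agree: flange top at 108.0 mm against 108 expected when flush, tilt below 0.005 rad, and the arm at rest. Handing in.

```bash
python3 -c "
from cell import sign_off; print(sign_off())"
```

```text
the job is handed in; nothing more can be done
None
```

I lifted the copper reel out of its stand and pushed it into the winder hub with the keys turned into the keyways (71.5°). I handed in at about 11.6 s, with the fingers still holding the tab and pressing the reel home; no verdict is reported.

**Last checks:**
- **Seating:** the wrist camera puts the upper flange's top at 107.96 mm; flush is 108 mm. The height stayed at 83.6 mm under extra push, so the flange is on a solid stop. I had no direct ejector reading; at flush it is pressed by 12 mm.
- **Alignment:** the reel axis is within about 1 mm of the hub axis and the tilt is below 0.005 rad. The fingers are within 0.2° of the keyway line.
- **Hold:** the upward force is about 14 N, the opening 11.5 mm at 55 N grip, and the arm is at rest.
- **Bystanders:** the final side view shows nothing else disturbed.

**What disagreed:**
- **Fingertip height:** the fingertips really end about 31 mm above the reported TCP, according to both cameras. I went by the images for the grasp height and used the reported pose only for relative moves.
- **Side camera:** it reads about 1.5 mm low and up to 4 mm off in y compared with the wrist camera.
- **Sideways load:** about 7 N remains from the shaft touching the bore wall.

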